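# Load the label unwinder

### The job

Load the label unwinder's upright spindle: first stand the core adapter on it with its flange down on the turntable and let go, then slide the blank label roll down over the adapter until it rests on the flange and let go, and last put on the keeper, turning it until its square socket drops over the spindle's square end and its disc lies flat on the roll. Leave everything else on the bench where it is.

Things in the scene. Friction and masses are not known exactly. Their poses are not given: they have to be found in the camera images.
- unwinder: Label unwinder, fixed to the bench: round grey base, 140 mm across, 12 mm high, with a dark steel turntable (90 mm across, top 15 mm above the bench) and an upright steel spindle in the middle. Spindle and turntable turn as one about the vertical against a stiff brake (0.8 N m), so they stand still unless turned hard. Origin: centre of the base underside, z up
- seat (a point): Point on the spindle axis at the turntable top, 15 mm above the bench, z up. From here the spindle is round, 32 mm in diameter, for 63 mm; the square drive end follows
- drive_top (a point): Top of the square drive end on the spindle axis, 102 mm above the bench. The square is 22 mm across flats and 24 mm high, its top 3 mm chamfered to 19 mm across. The angle at which it stands (its faces' direction) differs each time and is not reported by any pose, nor by the unwinder's yaw: see it or feel for it
- core_adapter: loose grey plastic sleeve with a foot flange, standing on its flange: flange 66 mm across and 6 mm thick, above it a tube of 42 mm outer diameter up to 63 mm total height; the bore is 34 mm all the way through. 0.12 kg or so. Origin: centre of the flange's underside, z up along the tube
- blank_roll: loose roll of blank white labels on a thin brown cardboard core, standing on end: 68 mm outer diameter, 60 mm high, 46 mm bore (it slides over the adapter's tube with 2 mm to spare all round, but not over the flange). Origin: centre of its lower end, z up along the bore
- keeper: Loose black keeper, standing on its disc: disc 68 mm across, 10 mm thick, above it a square block of 39 mm side up to 30 mm height, on top a grip bar. Underneath a square socket, 24.6 mm across flats, 26 mm deep, sides parallel to x and y: it fits the drive end at four angles a quarter turn apart, with some 6 degrees play. At a wrong angle it stops 15 to 21 mm too high. 0.15 kg. Origin: disc underside centre, z up
- keeper_grip (a point): Centre of the top of the keeper's grip bar, 62 mm above the keeper's origin; the bar is 64 mm long along the keeper's x, 15 mm thick along y, and 32 mm high. When seated on the roll, the keeper's origin is 66 mm above point seat
- mug: bystander: white mug, 97 mm high, origin at its foot
- notebook: bystander: purple notebook 148 x 109 x 14 mm lying flat
- masking_tape: bystander: roll of masking tape, 98 mm across, 25 mm high, lying flat
- pen_click: bystander: black pen, 145 mm long, lying
- side_cutters: bystander: side cutters with red and black handles, 122 mm long, lying
- scissors: bystander: scissors with red handles, 199 mm long, lying
- spectacles: bystander: red-framed spectacles, 142 mm wide, 42 mm high
- label_cards: bystander: banded stack of label cards 76 x 105 x 29 mm

How it is judged (in metres and radians):
On the way, in this order (a step that is already met when the one before it is completed fails the run):
1. the core adapter stands flange down on the turntable, on the spindle, and is let go, the roll and keeper not yet on (horizontal distance between core_adapter and seat below 0.004 m and z of core_adapter in the frame of seat between -0.003 and 0.003 m and angle between core_adapter's own z axis and vertical below 0.06 rad and contact force between the fingers and core_adapter below 0.1 N and horizontal distance between each of blank_roll, keeper and seat above 0.03 m), for 0.2 s.
2. the roll rests on the adapter's flange and is let go, the keeper not yet on (horizontal distance between core_adapter and seat below 0.004 m and z of core_adapter in the frame of seat between -0.003 and 0.003 m and angle between each of core_adapter, blank_roll's own z axis and vertical below 0.06 rad and horizontal distance between blank_roll and seat below 0.006 m and z of blank_roll in the frame of seat between 0.003 and 0.009 m and contact force between the fingers and blank_roll below 0.1 N and horizontal distance between keeper and seat above 0.03 m), for 0.2 s.
At the end, for the whole second after the job is handed in: Adapter on the turntable (within 4 mm of the axis), roll on its flange (6 mm), keeper over the square end with its disc on the roll (4 mm); all within 3 mm of their seated height, upright within 0.06 rad, at rest (horizontal distance between each of core_adapter, keeper and seat below 0.004 m and z of core_adapter in the frame of seat between -0.003 and 0.003 m and angle between each of core_adapter, blank_roll, keeper's own z axis and vertical below 0.06 rad and horizontal distance between blank_roll and seat below 0.006 m and z of blank_roll in the frame of seat between 0.003 and 0.009 m and z of keeper in the frame of seat between 0.063 and 0.069 m and linear speed of each of keeper, blank_roll, core_adapter below 0.02 m/s); the robot touches nothing.
It fails at once if a bystander (mug, notebook, masking tape, pen click, side cutters, scissors, spectacles, label cards) is moved by more than 30 mm (distance of any of mug, notebook, masking_tape, pen_click, side_cutters, scissors, spectacles, label_cards from where it was at the start of the episode above 0.03 m).
It also fails if it takes over 72 s, if anything falls off the work surface, if the arm or the gripper's body presses on something with over 40 N, if the wrist force passes 120 N, or if a joint passes its speed limit or range.

### The arm

A 6-joint arm with a two-finger parallel gripper is mounted at the origin on a cart in front of the work surface, level with it; the furniture and walls round the work are solid. World frame = base frame: x ahead of the robot, y to its left, z up, the work surface at z = 0. Lengths are in mm, angles in rad, forces in N, time in s.
With the tool pointing down it reaches from about 350 to 775 mm from the base axis. Payload 7.3 kg.
Tool frame: the origin (TCP) lies midway between the tips of the shut fingers; the grasp point (between the pads) lies 19 mm behind it (bot.hold_point_z is the distance from the TCP to the grasp point, in mm); z points along the fingers, y is the line along which they close (so a half turn about z gives the same grasp; the last joint's range is limited). The gripper opens to 92 mm and grips with 3 to 60 N. Pads are 19 mm wide; open, the fingers measure 130 mm over their backs; the gripper's body (75 mm by 190 mm) begins 47 mm behind the grasp point.
Start: joints at [1.001, 0.342, 1.524, -0, 1.275, -0.146], TCP at [215.883, 478.581, 226.741] pointing down, gripper open.
Joint ranges: [-2.53, 2.53], [-0.77, 2.02], [0.04, 2.7], [-1, 4.14], [0.28, 2.66], [-3.11, 3.11]. Speed limits (rad/s): [2.57, 2.57, 3.14, 3.14, 3.14, 3.14].

### API

Orientations are given as a unit quaternion [w, x, y, z].
In Python, from rig import bot, capture, boxes_of, cut_out, place_of gives the robot as it stands. Calls block until the motion is done:
- bot.move_ptp(position, orientation): joint-space move of the TCP to a pose.
- bot.line_to(position, orientation=None, speed=150, f_stop=None): straight line of the TCP; orientation=None keeps the orientation; speed is the mean speed in mm/s. With f_stop (N) it stops when the force on the tool has changed by that much, and returns True; else False.
- bot.move_j(angles): joint-space move.
- bot.set_gripper(opening, f_grip=None): finger opening in mm; f_grip is the grip in N (None keeps the last); returns when the fingers have stopped.
- bot.pause(seconds).
- bot.inverse_kinematics(position, orientation): joint angles nearest the present ones, or None.
- bot.get_state(): the state.
- capture(name): name is "side" or "top" or "wrist"; returns a dict with "img" (480x640x3 uint8, red, green, blue), "mtx" (3x3 intrinsics, pixels), "world_from_camera" (4x4, takes a point from camera to world coordinates); the wrist camera has in their place "tool_from_camera" (4x4, takes a point from camera to tool coordinates, whose origin is the TCP and whose axes are the flange's). Camera axes: x right, y down, z forward; pixel columns grow to the right and rows downward; lengths in mm; the calibration is good to about 2 mm. A picture is of the moment at which its call begins: read the wrist's pose just before it. There is no depth.
A pose or a line that the arm cannot do raises bot.PlanningError and nothing moves.
- bot.close_job(): hands the job in; it is judged then, once.
Trained networks look in the newest picture that a camera, given by its name, has taken for a name from the list of things; names that differ only in an ending like _2 or _b are one class to them, and where a whole thing is asked for, a point or a joint stands for the part that bears it (a point fixed in the world has none). Each returns a list of dicts, best first, with "score" (0 to 1); they miss things now and then, are a little off and sometimes report something else, mostly with a low value. They report only what shows in the picture. A call takes as long as a camera call.
- boxes_of(name, camera): "bbox" ([left, top, right, bottom] in pixels, round what is visible of it).
- cut_out(name, camera): "region" (480x640 bool, what is visible of it) and "bbox" ([left, top, right, bottom] in pixels, round what is visible of it).
- place_of(name, camera): "at" ([column, row] in pixels: a listed point, or the origin of a listed thing).
The state is a dict: "t": time; "joint_positions": joint angles; "joint_velocities": joint speeds; "joint_efforts": joint torques, N m; "eef_pos": TCP position; "tool_rot": TCP orientation; "ft_force": force on the tool from outside, world axes, zero at the start; "moment": the same for the moment, N m; "grip_width": finger opening in mm; "grip_force": force on a finger pad.
Only numpy, scipy, OpenCV 4.12 (cv2) and the standard library are available. Lean on these libraries where they do the work, as an engineer would, in place of code of your own. Each camera call takes 0.05 s, during which the arm holds its last target. There are 200 camera calls.

## Working session

There is one attempt and no reset: what is moved stays moved. The work goes in short steps, each a Python script; the robot and the scene stay as the last script left them, time stands still between calls to the robot, and variables do not carry over. Pictures are saved under pics/ and viewed, at most 10 in all, crops included, and the job is handed in when it is done.

```bash
mkdir -p pics; ls; cat > h.py <<'E'
import numpy as np, cv2
from rig import bot, capture, boxes_of, cut_out, place_of
from scipy.spatial.transform import Rotation as R
def save(n,img): cv2.imwrite(f'pics/{n}.png',img[:,:,::-1])
def wfc(c,st=None):
    if 'world_from_camera' in c: return np.array(c['world_from_camera'])
    T=np.eye(4); q=st['tool_rot']; T[:3,:3]=R.from_quat([q[1],q[2],q[3],q[0]]).as_matrix(); T[:3,3]=st['eef_pos']
    return T@np.array(c['tool_from_camera'])
def ray_z(c,px,z,st=None):
    T=wfc(c,st); d=T[:3,:3]@np.linalg.solve(c['mtx'],[px[0],px[1],1.]); o=T[:3,3]
    return (o+d*(z-o[2])/d[2])[:2]
def project(c,P,st=None):
    T=np.linalg.inv(wfc(c,st)); p=np.array(c['mtx'])@(T[:3,:3]@np.asarray(P,float)+T[:3,3]); return p[:2]/p[2]
def down(yaw): # tool y axis (closing) at angle yaw+90; tool x at yaw
    q=(R.from_euler('z',yaw)*R.from_euler('x',np.pi)).as_quat(); return [q[3],q[0],q[1],q[2]]
E
python3 - <<'E'
from h import *
np.set_printoptions(precision=1,suppress=True)
ims=[]
for cam in('side','top'):
    c=capture(cam); ims.append(c['img']); save(cam,c['img']); print(cam,wfc(c)[:3,3])
    for n,z in dict(unwinder=0,seat=15,drive_top=102,core_adapter=0,blank_roll=0,keeper=0,keeper_grip=62,mug=0,notebook=0,masking_tape=0,pen_click=0,side_cutters=0,scissors=0,spectacles=0,label_cards=0).items():
        for r in place_of(n,cam)[:1]: print(n,round(r['score'],2),np.array(r['at']),ray_z(c,r['at'],z))
print(bot.get_state())
E
```

```text
pics
side [  213.5 -1269.7   624. ]
unwinder 0.94 [300.6 242.7] [498.  40.]
drive_top 0.68 [299.3 210.8] [498.3  54.3]
core_adapter 0.64 [334.7 317.7] [ 485.1 -385.4]
blank_roll 0.72 [318.5 286.5] [ 484.4 -236.7]
keeper 0.59 [290.6 215.3] [513.9 276.6]
keeper_grip 0.81 [290.3 197.5] [517.2 292.3]
notebook 0.69 [333.5 209. ] [681.6 300.8]
masking_tape 0.65 [346.1 226.7] [676.1 128.5]
pen_click 0.55 [265.  243.3] [388.8  62.6]
side_cutters 0.67 [358.1 284.7] [ 588.2 -253.1]
scissors 0.53 [258.3 220.1] [395. 259.]
spectacles 0.9 [391.  361.7] [ 551.9 -565.3]
label_cards 0.9 [260.1 206.3] [420.6 394.3]
top [ 448.5  -79.4 1529.9]
unwinder 0.81 [272.7 252.6] [501.2  35.3]
seat 0.63 [274.4 250.8] [505.9  29.5]
drive_top 0.7 [269.9 252.3] [498.3  35. ]
core_adapter 0.84 [419.3 262.9] [ 481.6 -381.2]
blank_roll 0.52 [368.9 260.6] [ 484.9 -237.9]
keeper 0.73 [145.  273.3] [434.4 393.6]
keeper_grip 0.7 [181.6 239.7] [528.4 279.1]
mug 0.87 [143.4 223.4] [575.5 404.1]
notebook 0.91 [186.8 185.3] [687.4 285.3]
masking_tape 0.93 [233.2 184. ] [694.4 153.4]
side_cutters 0.81 [375.7 224.4] [ 588.3 -255.5]
scissors 0.73 [196.9 292.7] [383.2 245.5]
label_cards 0.95 [144.9 274.1] [432.2 393.8]
{'t': 1.6, 'joint_positions': array([ 1. ,  0.3,  1.5, -0. ,  1.3, -0.1]), 'joint_velocities': array([ 0., -0., -0.,  0.,  0.,  0.]), 'joint_efforts': array([ -0. , -43.1, -24.4,   0.1,   0. ,  -0. ]), 'eef_pos': array([215.9, 478.6, 226.8]), 'tool_rot': array([0. , 0.2, 1. , 0. ]), 'ft_force': array([ 0. , -0.2, -0.5]), 'moment': array([ 0., -0., -0.]), 'grip_force': 0.0, 'grip_width': 91.59346845979127}
```

```bash
python3 -c "
import cv2
a=cv2.imread('pics/top.png')[150:350,100:460];b=cv2.imread('pics/side.png')[150:400,200:440]
cv2.imwrite('pics/topc.png',cv2.resize(a,(792,440),interpolation=cv2.INTER_CUBIC))"
```

```text
(no output)
```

View pics/topc.png

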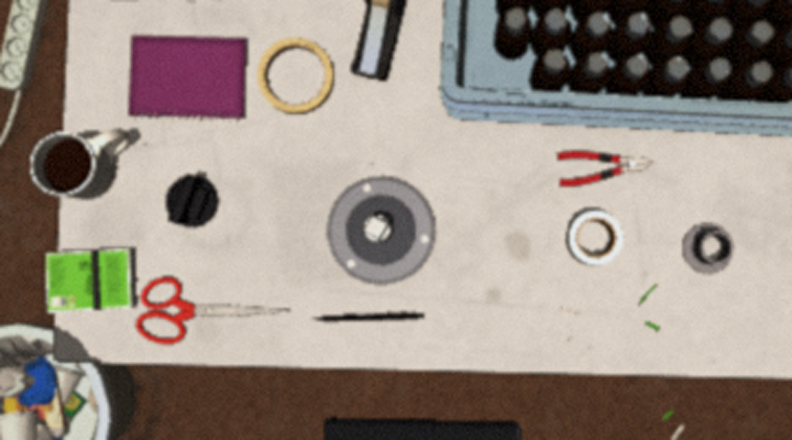

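View pics/side.png

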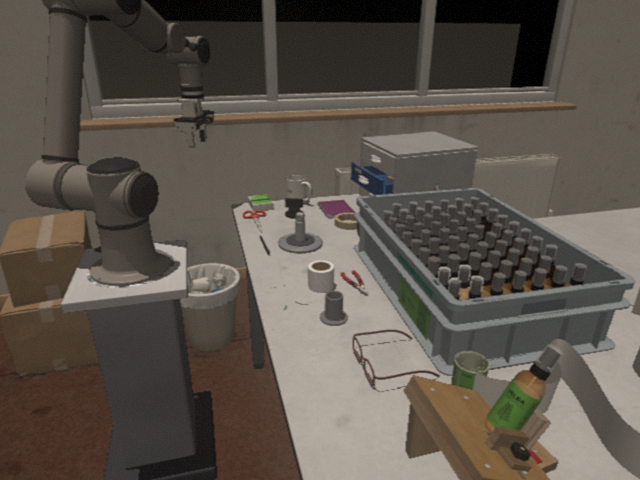

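```bash
python3 - <<'E'
from h import *
np.set_printoptions(precision=3,suppress=True)
from time import sleep
for nm,p in dict(kp=(510,280,240),un=(490,37,300)).items():
    best=None
    q0=np.array(bot.get_state()['joint_positions'])
    for yaw in (0,np.pi/2,np.pi,-np.pi/2):
        j=bot.inverse_kinematics(list(p),down(yaw))
        if j is not None: print(yaw,np.array(j))
        if j is not None and (best is None or abs(j[5])<best[0]) and yaw in(0,np.pi): best=(abs(j[5]),yaw)
    bot.move_ptp(list(p),down(best[1])); st=bot.get_state(); c=capture('wrist'); save('w_'+nm,c['img'])
    print(nm,best,st['t'],st['eef_pos']); 
    np.savez('w_'+nm,img=c['img'],mtx=c['mtx'],T=wfc(c,st)); print(c['tool_from_camera'],c['mtx'][0])
    for n,z in (dict(keeper=0,keeper_grip=62) if nm=='kp' else dict(unwinder=0,drive_top=102)).items():
        for r in place_of(n,'wrist')[:1]: print(n,r['score'],np.array(r['at']),ray_z(c,r['at'],z,st))
a=np.hstack([cv2.imread('pics/w_kp.png'),cv2.imread('pics/w_un.png')]); cv2.imwrite('pics/w1.png',cv2.resize(a,(800,300),interpolation=cv2.INTER_AREA))
E
```

```text
0 [ 0.37   0.438  1.339 -0.     1.365  1.941]
1.5707963267948966 [ 0.37   0.438  1.339 -0.     1.365  0.37 ]
3.141592653589793 [ 0.37   0.438  1.339  0.     1.365 -1.2  ]
-1.5707963267948966 [ 0.37   0.438  1.339  0.     1.365 -2.771]
kp (np.float64(1.200401381435425), 3.141592653589793) 2.9333 [509.392 280.706 239.967]
[[   0.      -0.967   -0.256   67.504]
 [   1.       0.      -0.001   -0.363]
 [   0.001   -0.256    0.967 -157.277]
 [   0.       0.       0.       1.   ]] [333.076   0.    319.74 ]
keeper 0.75 [318.  222.7] [528.636 278.008]
keeper_grip 0.79 [320.6 234.6] [527.748 281.054]
0 [-0.081  0.231  1.477 -0.     1.435  1.49 ]
1.5707963267948966 [-0.081  0.231  1.477  0.     1.435 -0.081]
3.141592653589793 [-0.081  0.231  1.477  0.     1.435 -1.652]
-1.5707963267948966 [-0.081  0.231  1.477 -0.     1.435  3.061]
un (np.float64(1.4900544615216837), 0) 5.375 [489.983  37.218 299.932]
[[   0.      -0.967   -0.257   69.928]
 [   1.       0.       0.001    0.363]
 [  -0.001   -0.257    0.967 -157.277]
 [   0.       0.       0.       1.   ]] [333.076   0.    319.74 ]
unwinder 0.29 [178.4 267.7] [392.4   242.081]
drive_top 0.55 [318.3 211. ] [494.895  38.141]
```

View pics/w1.png

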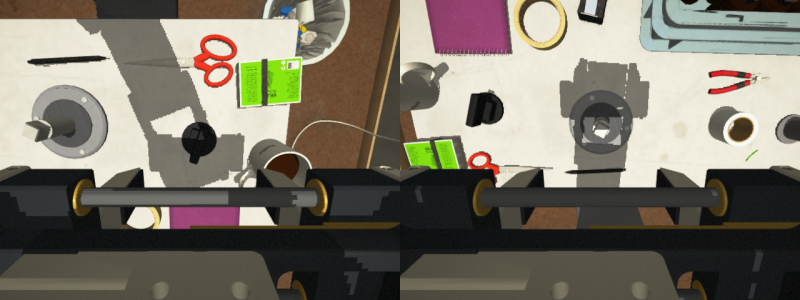

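```bash
python3 - <<'E'
import cv2,numpy as np
a=cv2.imread('pics/w_un.png')[160:260,265:375]; b=cv2.imread('pics/w_kp.png')[180:270,270:360]
cv2.imwrite('pics/z1.png',np.hstack([cv2.resize(a,(440,400),interpolation=cv2.INTER_CUBIC),cv2.resize(b,(360,400),interpolation=cv2.INTER_CUBIC)]))
E
```

```text
(no output)
```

View pics/z1.png

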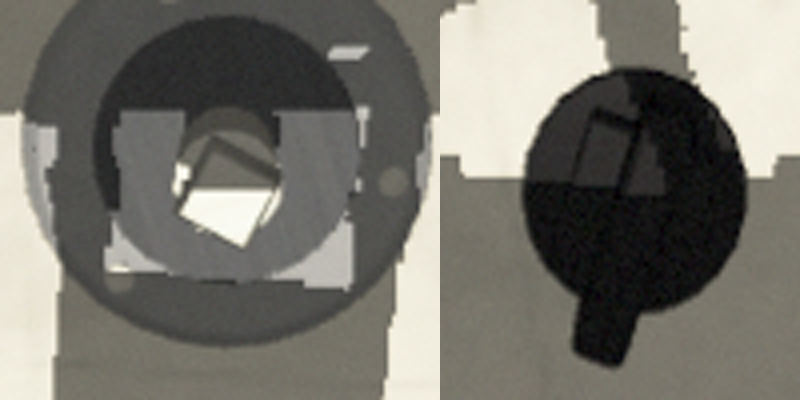

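```bash
python3 - <<'E'
from h import *
np.set_printoptions(precision=1,suppress=True)
def L(n):
    d=np.load(n); return dict(mtx=d['mtx'],world_from_camera=d['T'])
u,k=L('w_un.npz'),L('w_kp.npz')
C=[ray_z(u,(265+x/4,160+y/4),101) for x,y in((213,140),(280,178),(247,247),(178,212))]
C=np.array(C);print(C,C.mean(0))
for i in range(4):
    e=C[(i+1)%4]-C[i]; print(np.hypot(*e),np.degrees(np.arctan2(e[1],e[0]))%90)
print('tt',ray_z(u,(321.4,196.9),15))
print('disc',ray_z(k,(318.75,227.6),9))
A=[ray_z(k,(270+x/4,180+y/4),62) for x,y in((159,362),(174,110))]
A=np.array(A);e=A[0]-A[1];print(A,A.mean(0),np.hypot(*e),np.degrees(np.arctan2(e[1],e[0])))
E
```

```text
[[512.1  38.2]
 [501.8  20.1]
 [482.8  28.9]
 [492.5  47.7]] [497.3  33.7]
20.761777598000766 60.45793337415358
20.947222240998578 65.23864386300792
21.14025642397016 62.71733132579172
21.751832009292137 64.1052777644354
tt [498.   34.3]
disc [532.7 279. ]
[[567.4 269.5]
 [499.3 273.8]] [533.3 271.6] 68.21935121598563 -3.606440845287763
```

```bash
cat >> h.py <<'E'
from scipy.optimize import fsolve, minimize
M=dict(core_adapter=[(33,0,6),(21,0,63)],blank_roll=[(34,0,60)],unwinder=[(70,0,12),(45,12,15),(16,15,78),(13.5,78,102)])
def render(c,xy,parts,st,s=4):
    im=np.zeros((480*s,640*s),np.uint8); t=np.linspace(0,2*np.pi,90)
    for r,z0,z1 in parts:
        P=np.array([project(c,(xy[0]+r*np.cos(a),xy[1]+r*np.sin(a),z),st) for z in(z0,z1) for a in t])
        cv2.fillConvexPoly(im,cv2.convexHull((P*s).round().astype(np.int32)),1)
    return im
def cen(im,s=1):
    m=cv2.moments(im,True); return np.array([m['m10'],m['m01']])/m['m00']/s
def fit(c,mask,xy,name,st=None):
    o=cen(mask.astype(np.uint8)); xy=np.array(xy,float); f=lambda p:cen(render(c,p,M[name],st),4)
    for _ in range(3):
        f0=f(xy); J=np.stack([(f(xy+d)-f0)/5 for d in(np.array([5.,0]),np.array([0,5.]))],1); xy=xy+np.linalg.solve(J,o-f0)
    r=cv2.resize(render(c,xy,M[name],st),(640,480),interpolation=cv2.INTER_AREA)>0
    return xy,(r&mask).sum()/(r|mask).sum()
def look(name,xy,z=200,yaw=0,tag=None,move=True):
    if move: bot.move_ptp([xy[0]-8,xy[1],z],down(yaw)); bot.pause(0.15)
    st=bot.get_state(); c=capture('wrist'); r=cut_out(name,'wrist')
    if tag: save(tag,c['img'])
    out=fit(c,r[0]['region'],xy,name,st) if r else None
    print(name,round(st['t'],1),out,np.round(np.array(c['tool_from_camera'])[:3,3],2)); return c,st,out,(r[0]['region'] if r else None)
E
python3 - <<'E'
from h import *
np.set_printoptions(precision=2,suppress=True)
c0,s0,_,m0=look('unwinder',(498,34),tag='u2'); 
c1,s1,_,m1=look('blank_roll',(485,-237),tag='r2')
c2,s2,_,m2=look('core_adapter',(483,-383),tag='a2')
ims=[]
for c,m in((c0,m0),(c1,m1),(c2,m2)):
    im=c['img'][:,:,::-1].copy()
    if m is not None: cv2.drawContours(im,cv2.findContours(m.astype(np.uint8),0,1)[0],-1,(0,255,0),1)
    ims.append(im[100:330,195:460])
cv2.imwrite('pics/z2.png',np.hstack(ims)); print(np.hstack(ims).shape, bot.get_state()['eef_pos'])
E
```

```text
unwinder 6.2 (array([497.15,  34.64]), np.float64(0.9593245227606461)) [  69.92    0.36 -157.27]
blank_roll 7.5 None [  69.93    0.36 -157.28]
core_adapter 8.3 (array([ 484.1 , -385.17]), np.float64(0.7936252414681262)) [  69.93    0.36 -157.28]
(230, 795, 3) [ 475.47 -381.86  200.35]
```

View pics/z2.png

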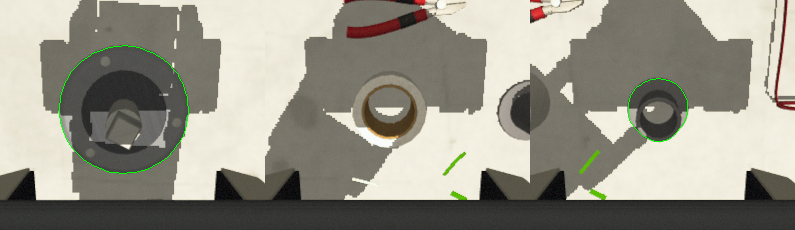

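```bash
python3 - <<'E'
from h import *
np.set_printoptions(precision=2,suppress=True)
# settled now: look again
bot.pause(0.2)
c,st,out,m=look('core_adapter',(484,-384),tag='a3',move=False)
r=render(c,out[0],M['core_adapter'],st,1)
im=cv2.imread('pics/a3.png')
cr=lambda i:cv2.resize(i[160:270,265:375],(400,400),interpolation=cv2.INTER_CUBIC)
im2=im.copy()
for rad,z in((33,6),(33,0),(21,63),(17,63)):
    P=np.array([project(c,(out[0][0]+rad*np.cos(a),out[0][1]+rad*np.sin(a),z),st) for a in np.linspace(0,6.28,60)])
    cv2.polylines(im2,[(P*16).round().astype(np.int32)],True,(0,0,255),1,0,4)
cv2.imwrite('pics/z3.png',np.hstack([cr(im),cr(im2)])); print(st['eef_pos'],m.sum(),r.sum())
E
```

```text
core_adapter 8.7 (array([ 484.04, -384.99]), np.float64(0.7741623711340206)) [  69.93    0.36 -157.28]
[ 475.24 -382.53  200.24] 2410 3218
```

View pics/z3.png

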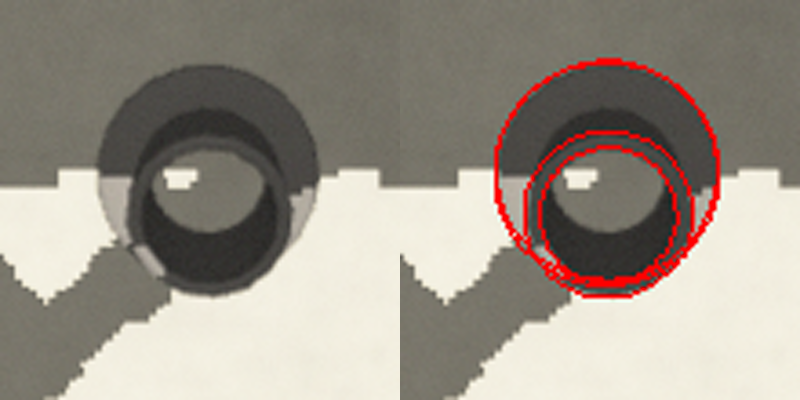

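```bash
python3 - <<'E'
from h import *
np.set_printoptions(precision=2,suppress=True)
bot.line_to([483.6,-385,31],down(0),speed=250)
bot.set_gripper(40,10); s=bot.get_state(); print(s['t'],s['eef_pos'],s['grip_width'],s['grip_force'])
bot.set_gripper(70)
bot.line_to([475.6,-385,200],speed=300); bot.pause(.4)
c,st,out,m=look('core_adapter',(483.6,-385),tag='a4',move=False)
# bar: compare with filled mask and flange
mm=cv2.drawContours(np.zeros((480,640),np.uint8),cv2.findContours(m.astype(np.uint8),0,1)[0],-1,1,-1)>0
print(fit(c,mm,(483.6,-385),'core_adapter',st),st['eef_pos'])
E
```

```text
10.4167 [ 483.6  -384.96   31.01] 42.374424089428025 10.00003433204256
core_adapter 12.2 (array([ 484.07, -385.39]), np.float64(0.7921169739351558)) [  69.93    0.36 -157.28]
(array([ 483.39, -385.36]), np.float64(0.9547049441786284)) [ 475.48 -384.85  199.18]
```

```bash
cat >> h.py <<'E'
def insert(x,y,zin,zend,offs,f=8,q=None,speed=70):
    """from above (x,y,zin) go down to zend; search on contact well above zend"""
    for i,(dx,dy) in enumerate(offs):
        p=bot.get_state()['eef_pos']
        if i: bot.line_to([p[0],p[1],p[2]+1.5],q,speed=60)
        p=bot.get_state()['eef_pos']
        if i: bot.line_to([x+dx,y+dy,p[2]],q,speed=40)
        hit=bot.line_to([x+dx,y+dy,zend],q,speed=speed,f_stop=f); s=bot.get_state()
        print('try',i,dx,dy,hit,np.round(s['eef_pos'],1),np.round(s['ft_force'],1),round(s['t'],1))
        if not hit or s['eef_pos'][2]<zend+2.5: return True
    return False
def ring(): return [(0,0)]+[(r*np.cos(a),r*np.sin(a)) for r,n in((1.,6),(2.,8)) for a in np.arange(n)*2*np.pi/n]
E
python3 - <<'E'
from h import *
bot.line_to([483.6,-385,31],speed=300)
bot.set_gripper(38,15); print(bot.get_state()['grip_width'])
bot.line_to([483.6,-385,150],speed=300)
bot.move_ptp([497.6,34.9,140],down(0)); bot.pause(.2)
print(bot.get_state()['t'],bot.get_state()['eef_pos'],bot.get_state()['ft_force'])
print(insert(497.6,34.9,140,45.5,ring()[:7]))
E
```

```text
41.897227214028725
15.875 [497.87104365  34.09829317 139.93189292] [-0.22620984  0.03895184 -0.07439712]
try 0 0 0 True [497.3  34.9  46.7] [-0.2 -0.4  4.5] 17.1
True
```

```bash
python3 - <<'E'
from h import *
np.set_printoptions(precision=2,suppress=True)
bot.set_gripper(85)
bot.line_to([497.4,34.9,130],speed=300)
bot.line_to([489.4,34.9,200],speed=300); bot.pause(.15)
st=bot.get_state(); c=capture('wrist'); a=c['img'][130:290,235:405,::-1]
bot.move_ptp([477,-237,200],down(0)); bot.pause(.4)
st=bot.get_state(); c=capture('wrist'); r=cut_out('blank_roll','wrist'); print(len(r),st['t'],st['eef_pos']); np.savez('roll',T=wfc(c,st),mtx=c['mtx'],img=c['img'])
b=c['img'][130:290,235:405,::-1]
if r:
    m=r[0]['region']; mm=cv2.drawContours(np.zeros((480,640),np.uint8),cv2.findContours(m.astype(np.uint8),0,1)[0],-1,1,-1)>0
    print(fit(c,mm,(485,-237),'blank_roll',st))
cv2.imwrite('pics/z4.png',cv2.resize(np.hstack([a,b]),(800,376),interpolation=cv2.INTER_CUBIC))
E
```

```text
2 20.4667 [ 477.21 -236.49  200.09]
(array([ 491.96, -235.3 ]), np.float64(0.966412213740458))
```

View pics/z4.png

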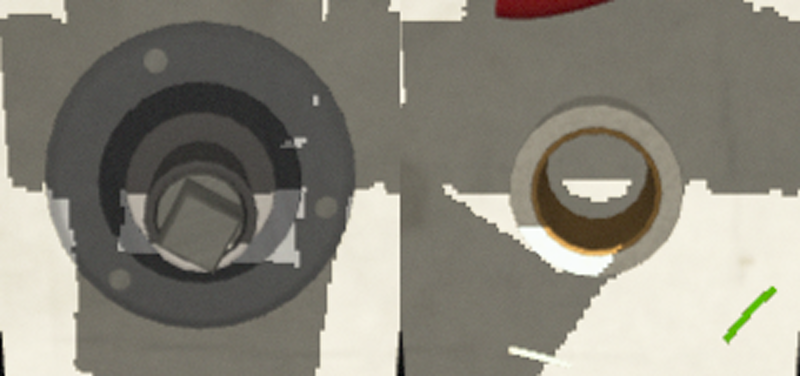

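```bash
python3 - <<'E'
from h import *
d=np.load('roll.npz'); c=dict(mtx=d['mtx'],world_from_camera=d['T'])
for y in(190.5,192): print(ray_z(c,(235+196.3*170/400,130+y*160/376),60))
print([np.ptp([ray_z(c,(235+u*170/400,211),60)[1] for u in v]) for v in((110,283),(131,261))])
# adapter check at a4 convention offline not needed
E
```

```text
[ 492.69101277 -235.90519065]
[ 492.10535535 -235.90528011]
[np.float64(66.52671100465784), np.float64(49.99111501217607)]
```

```bash
python3 - <<'E'
from h import *
bot.move_ptp([492.2,-235.5,90],down(0))
bot.line_to([492.2,-235.5,31],speed=200)
bot.set_gripper(60,15); s=bot.get_state(); print(s['grip_width'],s['grip_force'],s['eef_pos'])
bot.line_to([492.2,-235.5,150],speed=300)
bot.move_ptp([497.2,34.9,150],down(0)); bot.pause(.2)
if insert(497.2,34.9,150,51.5,ring()[:7],q=down(0),speed=90):
    bot.set_gripper(90); p=bot.get_state()['eef_pos']
    bot.line_to([p[0],p[1],135],speed=250); print(bot.get_state()['t'])
    bot.line_to([489,34.9,200],speed=300); bot.pause(.1)
    c=capture('wrist'); save('s5',c['img'])
    bot.move_ptp([524,278,160],down(0)); bot.pause(.4)
    st=bot.get_state(); c=capture('wrist'); save('k5',c['img']); np.savez('k5',T=wfc(c,st),mtx=c['mtx'],img=c['img']); print(st['t'],st['eef_pos'],st['joint_positions'])
    f=lambda i:cv2.resize(i,(400,400),interpolation=cv2.INTER_CUBIC)
    k=cv2.imread('pics/k5.png')[110:290,230:410]; k=np.clip((k/255.)**.5*255,0,255).astype(np.uint8)
    cv2.imwrite('pics/z5.png',np.hstack([f(cv2.imread('pics/s5.png')[130:290,235:395]),f(k)]))
E
```

```text
67.50700016271509 14.852331723086536 [ 492.92659456 -235.9398237    32.38910288]
try 0 0 0 True [496.5  35.   52.6] [0.1 0.2 4.7] 24.8
25.8667
27.7667 [524.26933937 277.39271749 160.28652433] [ 3.57509850e-01  5.22042778e-01  1.42673702e+00 -3.61830383e-05
  1.19240187e+00  1.92933866e+00]
```

View pics/z5.png

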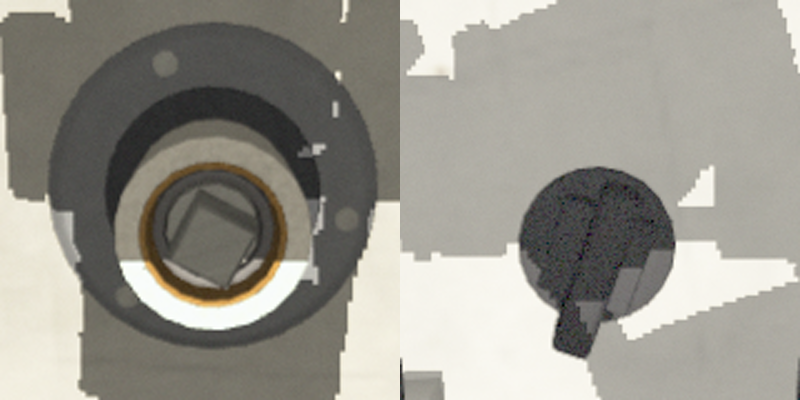

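```bash
python3 - <<'E'
from h import *
np.set_printoptions(precision=1,suppress=True)
d=np.load('k5.npz'); k=dict(mtx=d['mtx'],world_from_camera=d['T']); s=180/400
P=np.array([ray_z(k,(230+(x-400)*s,110+y*s),62) for x,y in((602,184),(640,194),(588,358),(553,346))])
print(P,P.mean(0))
for i in range(4):
    e=P[(i+1)%4]-P[i]; print(np.hypot(*e),np.degrees(np.arctan2(e[1],e[0])))
print('disc',ray_z(k,(230+196.5*s,110+244.5*s),9))
E
```

```text
[[561.6 275.9]
 [558.1 262.8]
 [497.8 281. ]
 [502.5 293.8]] [530.  278.4]
13.608150651235297 -104.77764951214138
63.06626587304811 163.1412916106511
13.599913982425255 69.88833078215588
61.80039335286561 -16.83907733169044
disc [529.2 278. ]
```

```bash
python3 - <<'E'
from h import *
a=np.radians
bot.set_gripper(60)
bot.move_ptp([530,278.4,95],down(a(-17)))
bot.line_to([530,278.4,37],speed=150)
bot.set_gripper(8,25); s=bot.get_state(); print(s['grip_width'],s['grip_force'],s['eef_pos'],s['t'])
bot.line_to([530,278.4,165],speed=250)
bot.move_ptp([497.2,34.9,160],down(a(-27))); bot.pause(.2)
x,y=497.2,34.9
for i,(dx,dy,dw) in enumerate([(0,0,0),(0,0,4),(0,0,-4),(1,0,0),(-1,0,0),(0,1,0),(0,-1,0),(0,0,8),(0,0,-8)]):
    q=down(a(-27+dw))
    if i:
        p=bot.get_state()['eef_pos']; bot.line_to([x+dx,y+dy,p[2]+2],q,speed=40)
    hit=bot.line_to([x+dx,y+dy,117.5],q,speed=60,f_stop=8); s=bot.get_state()
    print(i,dx,dy,dw,hit,np.round(s['eef_pos'],1),np.round(s['ft_force'],1),round(s['t'],1))
    if not hit or s['eef_pos'][2]<121.5: break
    if s['t']>45: break
E
```

```text
14.7870189517103 24.931502044200897 [529.97899488 278.36222526  37.00545485] 30.2
0 0 0 0 True [497.5  34.7 117.8] [-0.4 -0.3  3.6] 32.7
```

Seated at the first try; release, retreat and check.

```bash
python3 - <<'E'
from h import *
bot.set_gripper(60); p=bot.get_state()['eef_pos']
bot.line_to([p[0],p[1],170],speed=150); bot.line_to([440,34.9,230],speed=250); bot.pause(.3)
c=capture('wrist'); s=capture('side'); print(bot.get_state()['t'])
f=lambda i:cv2.resize(i,(400,400),interpolation=cv2.INTER_CUBIC)[:,:,::-1]
cv2.imwrite('pics/z6.png',np.hstack([f(c['img'][60:300,200:440]),f(s['img'][180:260,260:340])]))
E
```

```text
34.9833
```

View pics/z6.png

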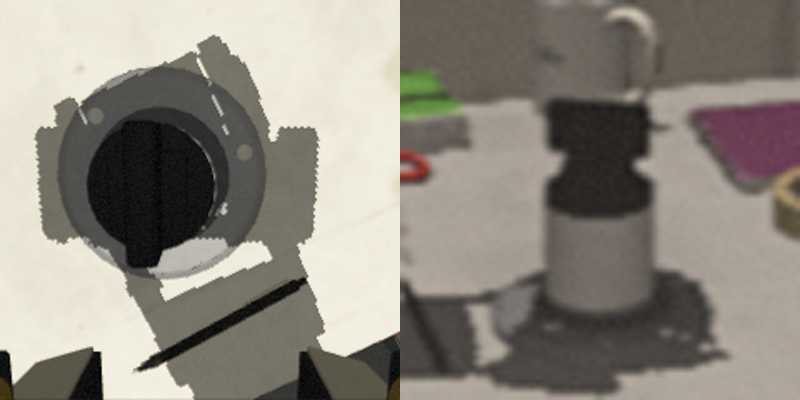

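The keeper disc at (150,185) lies flat on the roll, and the side view at (600,200) shows the stack upright with no gap between disc and roll.

```bash
python3 -c "
from rig import bot
print(bot.close_job())"
```

```text
the job is handed in; nothing more can be done
None
```

I put the adapter, roll and keeper on the spindle in that order, each on the first try, saw them sitting flat and upright in the final pictures, and handed the job in at about 35 s; no verdict came back.

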